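# Tip the teaspoon out of its deep tube holder

## Robot

A 7-joint arm with a two-finger parallel gripper is mounted at the origin on a cart in front of the work surface, level with it; the furniture and walls round the work are solid. World frame = base frame: x ahead of the robot, y to its left, z up, the work surface at z = 0. Lengths are in m, angles in degrees, forces in N, time in s.
With the tool pointing down it reaches from about 0.425 to 0.875 m from the base axis. Payload 4.7 kg.
Tool frame: the origin (TCP) lies at the very end of the fingers, on their centre line; the grasp point (between the pads) lies 19 mm behind it (env.grip_point_offset is the distance from the TCP to the grasp point, in m); z points along the fingers, y is the line along which they close (so a half turn about z gives the same grasp; the last joint's range is limited). The gripper opens to 87 mm and grips with 3 to 60 N. Pads are 19 mm wide; open, the fingers measure 117 mm over their backs; the gripper's body (75 mm by 190 mm) begins 51 mm behind the grasp point.
Start: joints at [-69.093, 18.392, -4.016, 83.108, 1.295, 78.541, -3.26], TCP at [0.223, 0.61, 0.223] pointing down, gripper open.
Joint ranges: [-163.93, 163.93], [-17.29, 119.83], [-79.2, 71.16], [3.27, 140.29], [-89.18, 269.18], [5.43, 117.66], [-154.24, 154.24]. Speed limits (degrees/s): [147.25, 147.25, 180, 180, 180, 180, 180].

## Interface

Orientations are given as [roll, pitch, yaw] about the fixed x, y, z axes, in that order (R = Rz(yaw) Ry(pitch) Rx(roll)).
In Python, from cell import env gives the robot as it stands.
- The arm moves only by the tool jog_arm, never from a script. Its argument "motion" is a list of rows, each an object of numbers: "x", "y", "z": the shift along the tool's x, y, z in cm; "ax", "ay", "az": the turn, a rotation vector about the tool's x, y, z in degrees. In form: [{"x": .., "y": .., "z": .., "ax": .., "ay": .., "az": ..}, ...]. A call has exactly 5 rows; each row shifts and turns the commanded pose from where the row before left it, along the tool's axes as they then stand; what a row does not reach is not made up. A row lasts 1/10 s, in which the tool goes at most 50 mm and 8.59 degrees, less where a joint would pass 70% of its speed; a pose out of reach is approached as far as the arm can. A call is refused whole if a number of a shift passes 5 or a number of a turn 8.59, either way. A call with a gripper value outside its range is refused whole. "claw" is the gripper command: -1 is shut, 1 is fully open, values between are in proportion, set as the call begins (left out, the last holds). The fingers move at their own pace and stop on an object; "squeeze" is the grip in N (left out, the last holds). Time passes only in rows, so rows that do not move let the fingers close, or fill a call up. It gives the time, the measured TCP pose, the force, the opening and the grip force at its end, in the units of the state.
- env.get_obs(): the state, without advancing time (a new reading comes with each control period).
- env.read_camera(name): name is "scene" or "top" or "wrist"; returns the picture (420x560x3 uint8, red, green, blue); there is no depth.
- env.camera_params(name): a dict with "fx", "fy", "cx", "cy" (pixels), "k1" (the pictures are not rectified: a ray, as slopes to the right and down, at radius r is drawn at 1 + k1 r^2 times it, then the intrinsics apply), "extrinsics" (4x4, takes a point from world to camera coordinates). Camera axes: x right, y up, looking along -z (the intrinsics and any distortion apply to the point x, -y, -z); pixel columns grow to the right and rows downward; lengths in m; the calibration is good to about 2 mm. A picture is of the moment at which its call begins: read the wrist's pose just before it. camera_params takes no time and is no camera call; for the wrist camera it gives the pose at the moment of the call.
- env.sign_off(): hands the job in; it is judged then, once.
The state is a dict: "time_s": time; "qpos": joint angles; "joint_velocities": joint speeds; "effort": joint torques, N m; "tool_pos": TCP position; "tool_rot": TCP orientation; "force": force on the tool from outside, world axes, zero at the start; "wrist_torque": the same for the moment, N m; "grip_width": finger opening in m; "grasp_force": force on a finger pad.
Only numpy, scipy, OpenCV 4.12 (cv2) and the standard library are available. Lean on these libraries where they do the work, as an engineer would, in place of code of your own. Each camera call takes 0.05 s, during which the arm holds its last target. There are 200 camera calls.

## Task

The teaspoon has slipped down inside the narrow blue holder, too deep to grip. Lift the holder off its sloping stand, hold its mouth low over the chopping board and tip it mouth-down until the teaspoon slides out and lies flat on the board, then put the empty holder back fully home in the stand and let go. Leave the other things where they are.

Things in the scene. Friction and masses are not known exactly. Their poses are not given: they have to be found in the camera images.
- holder_grip (a point): centre line of the loose, blue, square tube holder, 125 mm above its foot: grip it here, across its x. 38 x 38 mm outside, 206 long, walls 4, floor 5, inside 30 x 30, open at the mouth (white band there); about 0.2 kg. z axis: along the tube, foot to mouth. At the start z leans 40 degrees from upright, y points down square into the stand's slope, x is level across the stand
- mouth (a point): centre of the holder's open end, 81 mm from holder_grip along z; axes as for holder_grip. The foot is 206 mm from it
- seat (a point): on the fixed light-wood stand (base 74 x 150 mm): where the centre of the holder's foot belongs, 31 mm up. z up; y: level direction towards which the holder leans, 40 degrees. It rests on a 34 mm wide slat reaching 106 mm up, on a foot stop, between cheeks 46 mm apart reaching 52 mm up the slope. The upper side is open: lift out and lay in square to the slope
- spoon_center (a point): centre of the steel teaspoon, 130 x 26 x 11 mm, 30 g; x along its length. It starts inside the holder, lying along the tube, upper end 70 mm below the mouth. How readily it slides varies (friction about 0.32 to 0.48): the mouth must dip some 18 to 30 degrees below level before it goes
- board_top (a point): centre of the top of the wooden chopping board, 230 mm along its x, 340 along its y, 22 thick, fixed; z up. Lemon and garlic lie along its +x edge (x above 35 mm); the rest, towards -x and -y, is free. Wall cabinets hang 0.52 m above the worktop; their fronts run along the worktop roughly above the board's long middle line and about 100 mm behind the stand: keep the arm low and on the robot's side
- lemon_mid (a point): centre of the yellow lemon, 71 x 53 x 51 mm, lying on the board; to be left alone
- garlic_mid (a point): centre of the garlic bulb, 56 mm, on the board; to be left alone
- jar_a_mid (a point): centre of the jam jar, 69 mm across, 99 mm high; to be left alone
- kitchen_timer_mid (a point): centre of the red and white kitchen timer, 62 mm across, 50 mm high; to be left alone
- spice_1_mid (a point): centre of the spice jar with a red cap, 45 mm across, 106 mm high; to be left alone

How it is judged:
By the outcome, as a careful person would: the job done as asked, in the order asked, and still so for the second after the job is handed in, with the robot touching nothing.
It also fails if it takes over 54 s, if anything falls off the work surface, if the arm or the gripper's body presses on something with over 40 N, if the wrist force passes 120 N, or if a joint passes its speed limit or range.

## Working session

There is one attempt and no reset: what is moved stays moved. The work goes in short steps, Python scripts to look and compute and a tool call to move; the robot and the scene stay as the last step left them, time stands still between calls to the robot, and variables do not carry over. Pictures are saved under pics/ and viewed, at most 10 in all, crops included, and the job is handed in when it is done.

Besides the shell and the picture viewer there is one more tool, called after "Emit:" as a command line: name --argument value ..., lists and objects as JSON in quotes. jog_arm: Moves the arm, as the interface text tells. Its arguments: {"type":"object","properties":{"motion":{"type":"array"},"claw":{"type":"number"},"squeeze":{"type":"number"}},"required":["motion"]}

```bash
ls; mkdir -p pics; python3 - <<'E'
from cell import env
import cv2,numpy as np
o=env.get_obs();print({k:np.round(o[k],3) for k in ['time_s','qpos','tool_pos','tool_rot','grip_width']},env.grip_point_offset)
a=env.read_camera('scene');b=env.read_camera('top')
cv2.imwrite('pics/s.png',a[:,:,::-1]);cv2.imwrite('pics/t.png',b[:,:,::-1])
for n in('scene','top'):
  p=env.camera_params(n);print(n,p)
E
```

```text
pics
{'time_s': np.float64(0.0), 'qpos': array([-69.093,  18.439,  -4.018,  83.175,   1.296,  78.54 ,  -3.26 ]), 'tool_pos': array([0.223, 0.61 , 0.221]), 'tool_rot': array([-1.79891e+02,  6.00000e-03,  1.59906e+02]), 'grip_width': np.float64(0.087)} 0.0187
scene {'fx': 431.0741511835071, 'fy': 431.0741511835071, 'cx': 278.7371861055777, 'cy': 210.89488375583718, 'k1': -0.03812576353198183, 'extrinsics': array([[ 0.89587801, -0.44387856,  0.01934999, -0.36597327],
       [ 0.16134148,  0.36559573,  0.91668353, -0.3202081 ],
       [-0.41397044, -0.81811465,  0.3991452 , -0.53334138],
       [ 0.        ,  0.        ,  0.        ,  1.        ]])}
top {'fx': 523.0402376244958, 'fy': 523.0402376244958, 'cx': 283.9726661424855, 'cy': 201.51075189329137, 'k1': -0.16306702257647857, 'extrinsics': array([[ 0.16840741, -0.98571469, -0.00234453,  0.18117708],
       [ 0.95765054,  0.16304824,  0.23731986, -0.62461358],
       [-0.2335474 , -0.04221167,  0.97142874, -1.29954361],
       [ 0.        ,  0.        ,  0.        ,  1.        ]])}
```

View pics/s.png

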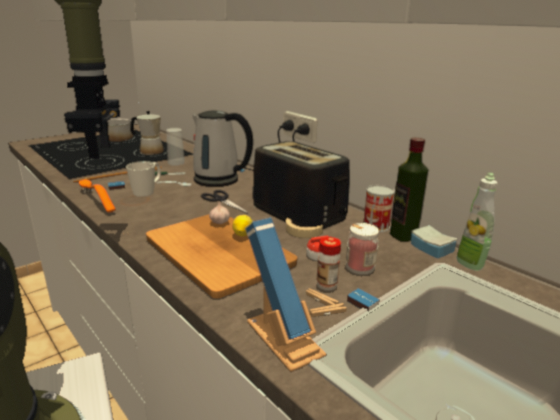

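View pics/t.png

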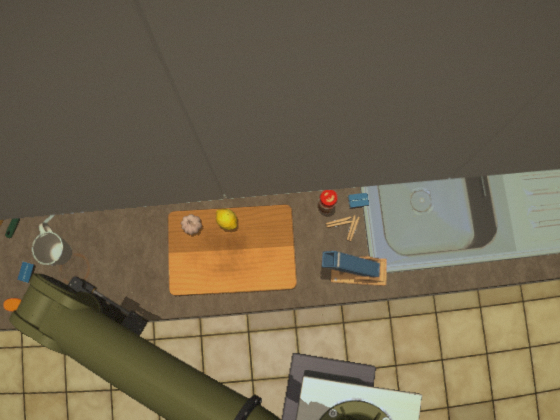

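```bash
cat > h.py <<'E'
from cell import env
import cv2,numpy as np
from scipy.spatial.transform import Rotation as Rot
def K(p): return np.array([[p['fx'],0,p['cx']],[0,p['fy'],p['cy']],[0,0,1.]])
def proj(p,X):
    E=p['extrinsics'];c=np.atleast_2d(X)@E[:3,:3].T+E[:3,3]
    s=np.c_[c[:,0],-c[:,1]]/-c[:,2:];s=s*(1+p['k1']*(s**2).sum(1,keepdims=True))
    return s*[p['fx'],p['fy']]+[p['cx'],p['cy']]
def rays(p,uv):
    s=cv2.undistortPoints(np.array(uv,float).reshape(-1,1,2),K(p),np.array([p['k1'],0,0,0]))[:,0]
    E=p['extrinsics'];d=np.c_[s[:,0],-s[:,1],-np.ones(len(s))]@E[:3,:3]
    return -E[:3,:3].T@E[:3,3],d/np.linalg.norm(d,axis=1,keepdims=True)
def onz(p,uv,z):
    o,d=rays(p,uv);return o+d*((z-o[2])/d[:,2])[:,None]
def cross(p1,a,p2,b):
    (o1,d1),(o2,d2)=rays(p1,a),rays(p2,b);out=[]
    for u,v in zip(d1,d2):
        t=np.linalg.lstsq(np.c_[u,-v],o2-o1,rcond=None)[0]
        A,B=o1+t[0]*u,o2+t[1]*v;out.append(np.r_[(A+B)/2,np.linalg.norm(A-B)])
    return np.array(out)
E
python3 - <<'E'
from h import *
T=env.camera_params('top')
print(np.round(onz(T,[(168,210),(292,206),(296,293),(170,295),(191,225),(228,219)],0.022),3))
print(np.round(onz(T,[(328,198)],0.106),3))
s=cv2.imread('pics/s.png');t=cv2.imread('pics/t.png')
for n,im,c in(('s',s,(235,210,100,150)),('t',t,(310,235,90,60))):
  x,y,w,h=c
  hsv=cv2.cvtColor(im,cv2.COLOR_BGR2HSV);m=cv2.inRange(hsv,(95,90,30),(125,255,255))
  k=np.zeros_like(m);k[y:y+h,x:x+w]=m[y:y+h,x:x+w]
  C=max(cv2.findContours(k,0,1)[0],key=cv2.contourArea)
  print(n,cv2.contourArea(C),cv2.approxPolyDP(C,2.5,True)[:,0].tolist())
a=cv2.resize(s[205:370,235:345],None,fx=3.6,fy=3.6,interpolation=2);b=cv2.resize(t[235:300,310:395],None,fx=4.6,fy=4.6,interpolation=2)
out=np.zeros((600,800,3),np.uint8);out[:a.shape[0],:a.shape[1]]=a;out[:b.shape[0],405:405+b.shape[1]]=b[:,:395]
cv2.imwrite('pics/c.png',out)
E
```

```text
[[0.521 0.596 0.022]
 [0.589 0.262 0.022]
 [0.359 0.213 0.022]
 [0.295 0.541 0.022]
 [0.491 0.524 0.022]
 [0.524 0.428 0.022]]
[[0.606 0.172 0.106]]
s 2517.0 [[256, 232], [250, 237], [273, 308], [281, 310], [290, 337], [307, 331], [273, 229]]
t 0.5 [[356, 268]]
```

View pics/c.png

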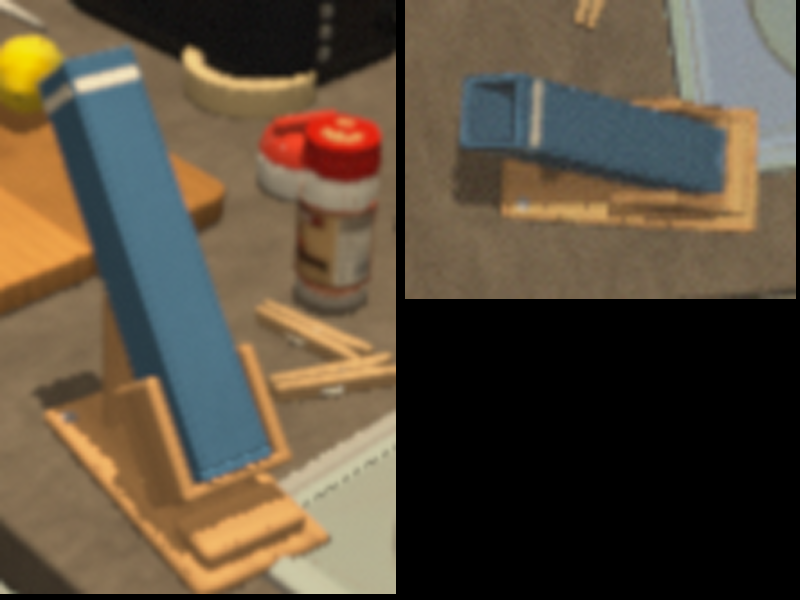

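```bash
python3 - <<'E'
from h import *
T=env.camera_params('top');S=env.camera_params('scene')
s=np.array([(72,68),(132,47),(195,482),(272,457)])/3.6+[235,205]
t=(np.array([(523,153),(526,78),(722,192),(726,125)])-[405,0])/4.6+[310,235]
P=cross(S,s,T,t);print(np.round(P,4))
P=P[:,:3];a=P[:2].mean(0);b=P[2:].mean(0);d=a-b
print('len',np.linalg.norm(d),'lean',np.degrees(np.arccos(d[2]/np.linalg.norm(d))),'az',np.degrees(np.arctan2(d[1],d[0])),'w',np.linalg.norm(P[1]-P[0]),np.linalg.norm(P[3]-P[2]))
# stand base outline corners at z~0.0.. : scene & top
print(np.round(onz(T,(np.array([(502,215),(757,230),(758,107)])-[405,0])/4.6+[310,235],0.012),3))
print(np.round(onz(S,np.array([(45,410),(205,592),(328,540)])/3.6+[235,205],0.01),3))
E
```

```text
[[0.4212 0.132  0.1978 0.0056]
 [0.4571 0.137  0.2004 0.002 ]
 [0.4323 0.0064 0.0436 0.0048]
 [0.4723 0.0085 0.042  0.002 ]]
len 0.2018215668324804 lean 39.26694526376561 az 95.90355694971299 w 0.0363534132369293 0.04011160310615851
[[ 0.404  0.125  0.012]
 [ 0.42  -0.023  0.012]
 [ 0.491 -0.014  0.012]]
[[ 0.405  0.124  0.01 ]
 [ 0.419 -0.025  0.01 ]
 [ 0.486 -0.02   0.01 ]]
```

```bash
cat >> h.py <<'E'
def Rt(az,tilt):
    """tool frame = holder frame; tilt: holder lean from upright (40 in the stand), az of lean"""
    u=np.array([np.cos(np.radians(az)),np.sin(np.radians(az)),0]);k=np.array([0,0,1.]);t=np.radians(tilt)
    z=u*np.sin(t)+k*np.cos(t);y=u*np.cos(t)-k*np.sin(t);return np.c_[z,np.cross(y,z),y]
GP=np.array([.4427,.0996,.1262]);AZ=96.
def pose():
    o=env.get_obs();return np.array(o['tool_pos']),Rot.from_euler('xyz',o['tool_rot'],degrees=True).as_matrix()
def plan(way,start=None,step=4.0,ang=8.0):
    """way: list of (grip point, R, n rows or None). prints rows"""
    p,R=start or pose();rows=[]
    for w in way:
        g,R1=np.array(w[0]),w[1];q=g+R1[:,2]*env.grip_point_offset
        rv=Rot.from_matrix(R.T@R1).as_rotvec()
        n=w[2] if len(w)>2 else int(np.ceil(max(np.linalg.norm(q-p)*100/step,np.degrees(np.linalg.norm(rv))/ang)))
        p0,R0=p,R
        for i in range(1,n+1):
            pi=p0+(q-p0)*i/n;Ri=R0@Rot.from_rotvec(rv*i/n).as_matrix()
            s=np.round(R.T@(pi-p)*100,1);a=np.round(np.degrees(Rot.from_matrix(R.T@Ri).as_rotvec()),1)
            p=p+R@s/100;R=R@Rot.from_rotvec(np.radians(a)).as_matrix();rows.append(np.r_[s,a])
    for i,r in enumerate(rows):
        if i%5==0:print('--')
        print(' '.join('%g'%v for v in r))
    return p,R
E
python3 - <<'E'
from h import *
R=Rt(AZ,40);hy=R[:,2]
plan([((.36,.32,.36),Rt(AZ,-10)),((.42,.06,.34),Rt(AZ,25)),(GP-.12*hy,R)])
E
```

```text
--
-1.5 -1.4 -0.9 -3.7 5.9 3.1
-1.4 -1.2 -1.2 -3.7 5.9 3.1
-1.4 -1.1 -1.4 -3.6 5.9 3
-1.2 -1 -1.6 -3.7 5.9 3.1
-1.1 -0.7 -1.8 -3.7 5.9 3.1
--
-1 -0.6 -1.9 -3.7 5.9 3.1
-0.8 -0.4 -2 -3.6 5.8 3
-0.6 -0.2 -2.2 -3.7 5.9 3.1
-0.4 -0.1 -2.2 -3.7 5.9 3.1
-0.2 0.1 -2.2 -3.7 5.9 3.1
--
0.1 0.3 -2.2 -3.6 5.9 3.1
0.4 0.3 -2.2 -3.7 5.9 3
0.5 0.5 -2.1 -3.7 5.9 3.1
0.8 0.6 -2 -3.7 5.9 3.1
1.1 0.6 -1.9 -3.6 5.9 3.1
--
0.2 0.5 -3.8 -0 -5 -0
-0.1 0.4 -3.8 -0 -5 -0
-0.5 0.5 -3.8 -0 -5 -0
-0.7 0.5 -3.8 -0 -5 -0
-1.1 0.4 -3.6 -0 -5 -0
--
-1.5 0.5 -3.6 -0.1 -5 -0
-1.7 0.5 -3.4 0 -5 -0
-3.8 0.7 0.2 0 -3.8 -0
-3.8 0.6 0.4 0 -3.7 -0
-3.7 0.7 0.7 0 -3.8 -0
--
-3.7 0.6 0.9 0 -3.7 -0
```

```bash
python3 - <<'E'
from h import *
R=Rt(AZ,40);hy=R[:,2]
plan([((.36,.36,.30),Rt(AZ,90),10),((.42,.06,.32),Rt(AZ,55),10),(GP-.12*hy,R,5)])
E
```

```text
--
-2.1 -1.9 -0.6 -0 0 6.4
-2.4 -1.6 -0.6 -0 0 6.4
-2.5 -1.4 -0.6 -0 0 6.4
-2.6 -1 -0.6 -0 0 6.4
-2.8 -0.8 -0.6 -0 0 6.4
--
-2.8 -0.5 -0.6 -0 0 6.3
-2.8 -0.1 -0.6 -0 0.1 6.4
-2.9 0.2 -0.6 -0.1 -0 6.4
-2.8 0.5 -0.6 0 -0 6.4
-2.7 0.8 -0.6 0 -0 6.4
--
-2.9 0.3 -0.2 0 3.5 0
-3 0.3 -0.4 0 3.5 0
-2.9 0.2 -0.6 0 3.5 0
-2.8 0.3 -0.8 0 3.5 0
-2.8 0.3 -0.9 0 3.5 0
--
-2.7 0.3 -1.1 0 3.5 0
-2.7 0.2 -1.3 0 3.5 0
-2.6 0.3 -1.4 0 3.5 0
-2.5 0.3 -1.6 0 3.5 0
-2.4 0.3 -1.7 0 3.5 0
--
-2.1 0.5 1.3 0 3 0
-2.2 0.6 1.1 0 3 0
-2.3 0.5 1 0 3 0
-2.3 0.5 0.9 0 3 0
-2.3 0.6 0.8 0 3 0
```

Emit:
jog_arm --motion '[{"x": -2.1, "y": -1.9, "z": -0.6, "ax": 0, "ay": 0, "az": 6.4}, {"x": -2.4, "y": -1.6, "z": -0.6, "ax": 0, "ay": 0, "az": 6.4}, {"x": -2.5, "y": -1.4, "z": -0.6, "ax": 0, "ay": 0, "az": 6.4}, {"x": -2.6, "y": -1.0, "z": -0.6, "ax": 0, "ay": 0, "az": 6.4}, {"x": -2.8, "y": -0.8, "z": -0.6, "ax": 0, "ay": 0, "az": 6.4}]' --claw 1

```text
time_s: 0.6
tool_pos: [0.2922, 0.484, 0.2523]
tool_rot: [-180.0, 0.0, 127.7]
force: [-0.5, -0.2, -0.0]
grip_width: 0.087
grasp_force: 0.0
```

Emit:
jog_arm --motion '[{"x": -2.8, "y": -0.5, "z": -0.6, "ax": 0, "ay": 0, "az": 6.4}, {"x": -2.8, "y": -0.1, "z": -0.6, "ax": 0, "ay": 0, "az": 6.4}, {"x": -2.9, "y": 0.2, "z": -0.6, "ax": 0, "ay": 0, "az": 6.4}, {"x": -2.8, "y": 0.5, "z": -0.6, "ax": 0, "ay": 0, "az": 6.4}, {"x": -2.7, "y": 0.8, "z": -0.6, "ax": 0, "ay": 0, "az": 6.4}]'

```text
time_s: 1.1
tool_pos: [0.3607, 0.3592, 0.2824]
tool_rot: [-180.0, 0.0, 95.6]
force: [0.7, -0.3, 0.2]
grip_width: 0.087
grasp_force: 0.0
```

Emit:
jog_arm --motion '[{"x": -2.9, "y": 0.3, "z": -0.2, "ax": 0, "ay": 3.5, "az": 0}, {"x": -3.0, "y": 0.3, "z": -0.4, "ax": 0, "ay": 3.5, "az": 0}, {"x": -2.9, "y": 0.2, "z": -0.6, "ax": 0, "ay": 3.5, "az": 0}, {"x": -2.8, "y": 0.3, "z": -0.8, "ax": 0, "ay": 3.5, "az": 0}, {"x": -2.8, "y": 0.3, "z": -0.9, "ax": 0, "ay": 3.5, "az": 0}]'

```text
time_s: 1.6
tool_pos: [0.3893, 0.2145, 0.294]
tool_rot: [180.0, -17.7, 95.9]
force: [0.9, 0.7, -1.0]
grip_width: 0.0869
grasp_force: 0.0
```

Emit:
jog_arm --motion '[{"x": -2.7, "y": 0.3, "z": -1.1, "ax": 0, "ay": 3.5, "az": 0}, {"x": -2.7, "y": 0.2, "z": -1.3, "ax": 0, "ay": 3.5, "az": 0}, {"x": -2.6, "y": 0.3, "z": -1.4, "ax": 0, "ay": 3.5, "az": 0}, {"x": -2.5, "y": 0.3, "z": -1.6, "ax": 0, "ay": 3.5, "az": 0}, {"x": -2.4, "y": 0.3, "z": -1.7, "ax": 0, "ay": 3.5, "az": 0}]'

```text
time_s: 2.1
tool_pos: [0.4184, 0.0692, 0.3054]
tool_rot: [179.9, -35.2, 95.9]
force: [0.2, -0.1, -0.0]
grip_width: 0.0871
grasp_force: 0.0
```

Emit:
jog_arm --motion '[{"x": -2.1, "y": 0.5, "z": 1.3, "ax": 0, "ay": 3, "az": 0}, {"x": -2.2, "y": 0.6, "z": 1.1, "ax": 0, "ay": 3, "az": 0}, {"x": -2.3, "y": 0.5, "z": 1.0, "ax": 0, "ay": 3, "az": 0}, {"x": -2.3, "y": 0.5, "z": 0.9, "ax": 0, "ay": 3, "az": 0}, {"x": -2.3, "y": 0.6, "z": 0.8, "ax": 0, "ay": 3, "az": 0}]'

```text
time_s: 2.6
tool_pos: [0.4509, 0.0223, 0.1915]
tool_rot: [180.0, -50.1, 95.9]
force: [0.5, 0.7, -0.2]
grip_width: 0.0874
grasp_force: 0.0
```

```bash
python3 - <<'E'
from h import *
o=env.get_obs();print(np.round(o['qpos'],1),o['time_s'])
R=Rt(AZ,40);plan([(GP-.03*R[:,2],R,5),(GP,R,4)])
a=env.camera_params('wrist');w=env.read_camera('wrist')
z=GP-R@[0,.019,0] if 0 else GP
hx,hy,hz=R[:,1],R[:,2],R[:,0]
# expected corners of upper face at mouth and foot
C=[GP+hz*l+hx*s*.019-hy*.019 for l in(.081,-.125) for s in(-1,1)]
print(np.round(proj(a,np.array(C)),0))
im=w[:,:,::-1].copy()
for u in proj(a,np.array(C)):cv2.circle(im,tuple(int(v) for v in np.clip(u,-999,999)),4,(0,0,255),1)
cv2.imwrite('pics/w1.png',im)
E
```

```text
[-25.   22.6  59.9 110.2 -52.4 101.1  55.9] 2.6
--
-0 -0 1.8 0 -0 -0
-0 -0 1.8 0 -0 -0
-0 -0 1.8 0 -0.1 -0
-0 -0 1.8 0.1 0 -0
-0 -0 1.8 -0 -0 -0.1
--
-0 -0 0.8 -0 -0 0
-0 -0 0.7 -0 -0 0
-0 -0 0.8 -0 -0 0
-0 -0 0.7 -0 -0 0
[[252. 117.]
 [302. 117.]
 [258. 341.]
 [298. 341.]]
```

View pics/w1.png

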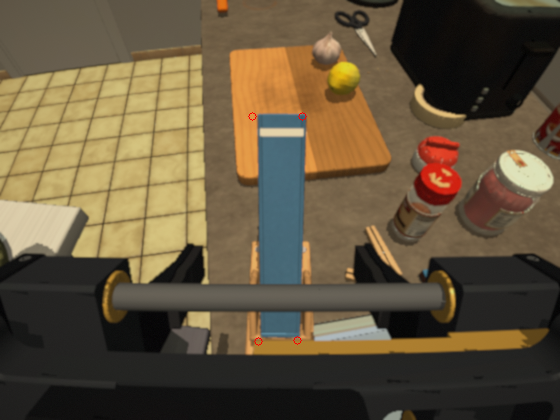

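Emit:
jog_arm --motion '[{"x": 0, "y": 0.2, "z": 2, "ax": 0, "ay": 0, "az": 0}, {"x": 0, "y": 0, "z": 2, "ax": 0, "ay": 0, "az": 0}, {"x": 0.1, "y": 0, "z": 2, "ax": 0, "ay": 0, "az": 0}, {"x": 0, "y": 0, "z": 2, "ax": 0, "ay": 0, "az": 0}, {"x": 0, "y": 0, "z": 1.5, "ax": 0, "ay": 0, "az": 0}]'

```text
time_s: 3.15
tool_pos: [0.4445, 0.0969, 0.1319]
tool_rot: [-179.9, -50.0, 95.9]
force: [-0.5, 0.2, 0.4]
grip_width: 0.0868
grasp_force: 0.0
```

Emit:
jog_arm --motion '[{"x": 0, "y": 0, "z": 1, "ax": 0, "ay": 0, "az": 0}, {"x": 0, "y": 0, "z": 1, "ax": 0, "ay": 0, "az": 0}, {"x": 0, "y": 0, "z": 0.4, "ax": 0, "ay": 0, "az": 0}, {"x": 0, "y": 0, "z": 0, "ax": 0, "ay": 0, "az": 0}, {"x": 0, "y": 0, "z": 0, "ax": 0, "ay": 0, "az": 0}]'

```text
time_s: 3.65
tool_pos: [0.4435, 0.1136, 0.1172]
tool_rot: [179.9, -50.0, 95.9]
force: [0.2, -0.7, 1.1]
grip_width: 0.087
grasp_force: 0.0
```

```bash
python3 - <<'E'
from h import *
p,R=pose();print(np.round(p,4),np.round(p-R[:,2]*env.grip_point_offset,4),GP,env.get_obs()['force'])
w=env.read_camera('wrist')
cv2.imwrite('pics/w2.png',w[:,:,::-1])
E
```

```text
[0.4435 0.1136 0.1172] [0.445  0.0993 0.1293] [0.4427 0.0996 0.1262] [ 0.23388699 -0.72146404  1.1061457 ]
```

View pics/w2.png

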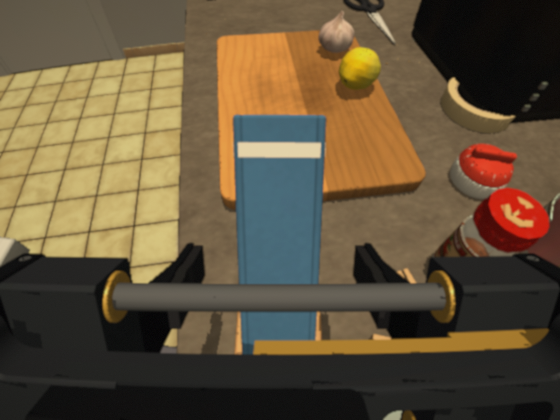

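Emit:
jog_arm --motion '[{"x": 0, "y": 0, "z": 0.2, "ax": 0, "ay": 0, "az": 0}, {"x": 0, "y": 0, "z": 0, "ax": 0, "ay": 0, "az": 0}, {"x": 0, "y": 0, "z": 0, "ax": 0, "ay": 0, "az": 0}, {"x": 0, "y": 0, "z": 0, "ax": 0, "ay": 0, "az": 0}, {"x": 0, "y": 0, "z": 0, "ax": 0, "ay": 0, "az": 0}]' --claw -1 --squeeze 40

```text
time_s: 4.2
tool_pos: [0.4431, 0.1155, 0.1157]
tool_rot: [180.0, -50.0, 95.9]
force: [0.7, -0.6, -0.1]
grip_width: 0.0548
grasp_force: 0.0
```

Emit:
jog_arm --motion '[{"x": 0, "y": 0, "z": 0, "ax": 0, "ay": 0, "az": 0}, {"x": 0, "y": 0, "z": 0, "ax": 0, "ay": 0, "az": 0}, {"x": 0, "y": 0, "z": 0, "ax": 0, "ay": 0, "az": 0}, {"x": 0, "y": 0, "z": 0, "ax": 0, "ay": 0, "az": 0}, {"x": 0, "y": 0, "z": 0, "ax": 0, "ay": 0, "az": 0}]'

```text
time_s: 4.7
tool_pos: [0.443, 0.1155, 0.1157]
tool_rot: [180.0, -50.0, 95.9]
force: [-0.2, -0.1, -0.4]
grip_width: 0.0378
grasp_force: 40.0
```

```bash
python3 - <<'E'
from h import *
p,R=pose();g=p-R[:,2]*env.grip_point_offset;print(np.round(g,4),np.round(p,4),R.round(3).tolist())
np.savez('home.npz',p=p,R=R,g=g)
M=lambda m,l:(np.array(m)-.081*Rt(AZ,l)[:,0],Rt(AZ,l))
s=plan([(g-.09*R[:,2],R,5),((.4195,.20,.23),Rt(AZ,85),10),(*M((.413,.31,.07),105),10)],start=(p,R))
print(s[0])
E
```

```text
[0.4445 0.1013 0.1278] [0.443  0.1155 0.1157] [[-0.066, 0.995, -0.079], [0.639, 0.103, 0.762], [0.766, 0.0, -0.643]]
--
-0 0 -1.8 0 0 0
0 -0 -1.8 0 0 0
0 -0 -1.8 0 0 0
0 -0 -1.8 0 0 0
0 -0 -1.8 0 0 0
--
1.3 -0.1 1 0 -4.5 -0
1.4 -0.2 0.8 0 -4.5 -0
1.4 -0.1 0.8 0 -4.5 -0
1.5 -0.2 0.6 0 -4.5 -0
1.5 -0.1 0.5 0 -4.5 -0
--
1.6 -0.2 0.4 0 -4.5 -0.1
1.6 -0.1 0.3 0 -4.5 0
1.6 -0.2 0.1 0 -4.5 0
1.6 -0.1 0 0 -4.5 0
1.6 -0.2 -0.1 0 -4.5 -0
--
0.1 0.1 1.4 0 -2 -0
0.2 0 1.4 0 -2 -0
0.2 0.1 1.4 0 -2 -0
0.3 0 1.4 0 -2 -0
0.3 0.1 1.3 0 -2 -0
--
0.4 0 1.4 0 -2 -0
0.4 0.1 1.3 0 -2 -0
0.5 0 1.4 0 -2 -0
0.5 0.1 1.3 0 -2 -0
0.6 0 1.3 0 -2 -0
[0.4213909  0.22739353 0.07250577]
```

Emit:
jog_arm --motion '[{"x": 0, "y": 0, "z": -1.8, "ax": 0, "ay": 0, "az": 0}, {"x": 0, "y": 0, "z": -1.8, "ax": 0, "ay": 0, "az": 0}, {"x": 0, "y": 0, "z": -1.8, "ax": 0, "ay": 0, "az": 0}, {"x": 0, "y": 0, "z": -1.8, "ax": 0, "ay": 0, "az": 0}, {"x": 0, "y": 0, "z": -1.8, "ax": 0, "ay": 0, "az": 0}]'

```text
time_s: 5.2
tool_pos: [0.4504, 0.0451, 0.1748]
tool_rot: [179.9, -50.0, 95.9]
force: [0.4, -0.4, -2.0]
grip_width: 0.0378
grasp_force: 40.0
```

Emit:
jog_arm --motion '[{"x": 1.3, "y": -0.1, "z": 1.0, "ax": 0, "ay": -4.5, "az": 0}, {"x": 1.4, "y": -0.2, "z": 0.8, "ax": 0, "ay": -4.5, "az": 0}, {"x": 1.4, "y": -0.1, "z": 0.8, "ax": 0, "ay": -4.5, "az": 0}, {"x": 1.5, "y": -0.2, "z": 0.6, "ax": 0, "ay": -4.5, "az": 0}, {"x": 1.5, "y": -0.1, "z": 0.5, "ax": 0, "ay": -4.5, "az": 0}]'

```text
time_s: 5.7
tool_pos: [0.4352, 0.1235, 0.1937]
tool_rot: [179.9, -27.4, 95.8]
force: [-0.2, 0.4, -3.2]
grip_width: 0.0378
grasp_force: 40.0
```

Emit:
jog_arm --motion '[{"x": 1.6, "y": -0.2, "z": 0.4, "ax": 0, "ay": -4.5, "az": 0}, {"x": 1.6, "y": -0.1, "z": 0.3, "ax": 0, "ay": -4.5, "az": 0}, {"x": 1.6, "y": -0.2, "z": 0.1, "ax": 0, "ay": -4.5, "az": 0}, {"x": 1.6, "y": -0.1, "z": 0, "ax": 0, "ay": -4.5, "az": 0}, {"x": 1.6, "y": -0.2, "z": -0.1, "ax": 0, "ay": -4.5, "az": 0}]'

```text
time_s: 6.2
tool_pos: [0.4192, 0.2009, 0.2127]
tool_rot: [180.0, -4.9, 95.7]
force: [0.3, 0.2, -2.1]
grip_width: 0.0378
grasp_force: 40.0
```

```bash
python3 - <<'E'
from h import *
p,R=pose();print(np.round(p-R[:,2]*env.grip_point_offset,4),np.round(env.get_obs()['qpos'],1),env.get_obs()['time_s'])
cv2.imwrite('pics/w3.png',np.hstack([cv2.resize(env.read_camera(n),(400,300)) for n in('wrist','scene')])[:,:,::-1])
E
```

```text
[0.4193 0.1993 0.2313] [-61.8  -7.7  34.  111.3  -0.2  73.2 -22.2] 6.2
```

View pics/w3.png

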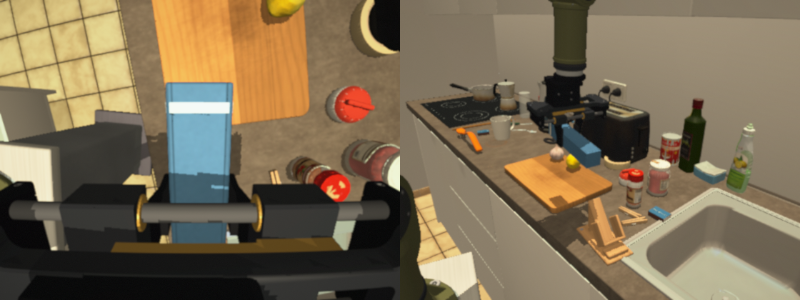

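Emit:
jog_arm --motion '[{"x": 0.1, "y": 0.1, "z": 1.4, "ax": 0, "ay": -2, "az": 0}, {"x": 0.2, "y": 0, "z": 1.4, "ax": 0, "ay": -2, "az": 0}, {"x": 0.2, "y": 0.1, "z": 1.4, "ax": 0, "ay": -2, "az": 0}, {"x": 0.3, "y": 0, "z": 1.4, "ax": 0, "ay": -2, "az": 0}, {"x": 0.3, "y": 0.1, "z": 1.3, "ax": 0, "ay": -2, "az": 0}]'

```text
time_s: 6.8
tool_pos: [0.4201, 0.2127, 0.1404]
tool_rot: [-179.9, 5.2, 95.8]
force: [-0.5, -0.1, -1.4]
grip_width: 0.0377
grasp_force: 40.0
```

Emit:
jog_arm --motion '[{"x": 0.4, "y": 0, "z": 1.4, "ax": 0, "ay": -2, "az": 0}, {"x": 0.4, "y": 0.1, "z": 1.3, "ax": 0, "ay": -2, "az": 0}, {"x": 0.5, "y": 0, "z": 1.4, "ax": 0, "ay": -2, "az": 0}, {"x": 0.5, "y": 0.1, "z": 1.3, "ax": 0, "ay": -2, "az": 0}, {"x": 0.6, "y": 0, "z": 1.3, "ax": 0, "ay": -2, "az": 0}]'

```text
time_s: 7.3
tool_pos: [0.4211, 0.2261, 0.0707]
tool_rot: [-179.9, 15.2, 95.8]
force: [0.1, -0.3, -2.3]
grip_width: 0.0379
grasp_force: 40.0
```

```bash
python3 - <<'E'
from h import *
p,R=pose();print(np.round(p-R[:,2]*env.grip_point_offset,4),'mouth',p-R[:,2]*.0187+R[:,0]*.081,np.round(env.get_obs()['qpos'],1))
M=lambda m,l:(np.array(m)-.081*Rt(AZ,l)[:,0],Rt(AZ,l))
plan([(*M((.413,.31,.064),120),10),(*M((.413,.31,.06),132),10)])
E
```

```text
[0.4206 0.231  0.0887] mouth [0.41271717 0.30871783 0.06746705] [-67.2  12.3  29.  112.7   7.5  65.1 -36.2]
--
0 0 -0.2 -0 -1.5 -0
-0 0 -0.2 -0 -1.5 -0
-0 0 -0.1 -0 -1.4 -0.1
-0 0 -0.2 -0.1 -1.5 0
-0 0 -0.2 0 -1.5 0
--
-0.1 0 -0.2 0 -1.5 -0
0 0 -0.2 -0 -1.5 -0
-0 0.1 -0.2 -0 -1.4 -0
-0.1 -0 -0.1 -0 -1.5 -0.1
-0 -0 -0.2 -0 -1.5 0
--
-0 -0 -0.1 -0 -1.2 0
-0 -0 -0.2 -0 -1.2 0
-0 -0 -0.1 -0 -1.2 0
-0 -0 -0.2 -0 -1.2 0
-0 -0 -0.1 -0 -1.2 0
--
-0.1 -0 -0.1 -0 -1.2 0
0 -0 -0.2 -0 -1.2 0
0 -0 -0.1 -0 -1.2 0
-0 -0 -0.1 -0 -1.2 0
-0.1 -0 -0.2 -0 -1.2 0
```

Emit:
jog_arm --motion '[{"x": 0, "y": 0, "z": -0.2, "ax": 0, "ay": -1.5, "az": 0}, {"x": 0, "y": 0, "z": -0.2, "ax": 0, "ay": -1.5, "az": 0}, {"x": 0, "y": 0, "z": -0.1, "ax": 0, "ay": -1.5, "az": 0}, {"x": 0, "y": 0, "z": -0.2, "ax": 0, "ay": -1.5, "az": 0}, {"x": 0, "y": 0, "z": -0.2, "ax": 0, "ay": -1.5, "az": 0}]'

```text
time_s: 7.8
tool_pos: [0.4214, 0.2304, 0.0817]
tool_rot: [179.9, 22.6, 95.9]
force: [-0.0, -0.5, -1.6]
grip_width: 0.0377
grasp_force: 40.0
```

Emit:
jog_arm --motion '[{"x": -0.1, "y": 0, "z": -0.2, "ax": 0, "ay": -1.5, "az": 0}, {"x": 0, "y": 0, "z": -0.2, "ax": 0, "ay": -1.5, "az": 0}, {"x": 0, "y": 0, "z": -0.2, "ax": 0, "ay": -1.5, "az": 0}, {"x": -0.1, "y": 0, "z": -0.1, "ax": 0, "ay": -1.5, "az": 0}, {"x": 0, "y": 0, "z": -0.2, "ax": 0, "ay": -1.5, "az": 0}]'

```text
time_s: 8.3
tool_pos: [0.4209, 0.2321, 0.0901]
tool_rot: [-180.0, 30.1, 95.9]
force: [-0.4, -0.0, -2.6]
grip_width: 0.0377
grasp_force: 40.0
```

Emit:
jog_arm --motion '[{"x": 0, "y": 0, "z": -0.1, "ax": 0, "ay": -1.2, "az": 0}, {"x": 0, "y": 0, "z": -0.2, "ax": 0, "ay": -1.2, "az": 0}, {"x": 0, "y": 0, "z": -0.1, "ax": 0, "ay": -1.2, "az": 0}, {"x": 0, "y": 0, "z": -0.2, "ax": 0, "ay": -1.2, "az": 0}, {"x": 0, "y": 0, "z": -0.1, "ax": 0, "ay": -1.2, "az": 0}]'

```text
time_s: 8.8
tool_pos: [0.4206, 0.2361, 0.0961]
tool_rot: [180.0, 36.1, 95.9]
force: [0.9, 0.6, -1.9]
grip_width: 0.0376
grasp_force: 40.0
```

Emit:
jog_arm --motion '[{"x": -0.1, "y": 0, "z": -0.1, "ax": 0, "ay": -1.2, "az": 0}, {"x": 0, "y": 0, "z": -0.2, "ax": 0, "ay": -1.2, "az": 0}, {"x": 0, "y": 0, "z": -0.1, "ax": 0, "ay": -1.2, "az": 0}, {"x": 0, "y": 0, "z": -0.1, "ax": 0, "ay": -1.2, "az": 0}, {"x": -0.1, "y": 0, "z": -0.2, "ax": 0, "ay": -1.2, "az": 0}]'

```text
time_s: 9.3
tool_pos: [0.4201, 0.2388, 0.1026]
tool_rot: [-180.0, 42.1, 95.9]
force: [0.2, 0.2, -1.4]
grip_width: 0.0375
grasp_force: 40.0
```

```bash
python3 - <<'E'
from h import *
p,R=pose();print(np.round(p-R[:,2]*env.grip_point_offset,4),'mouth',p-R[:,2]*.0187+R[:,0]*.081,np.round(env.get_obs()['qpos'],1))
s=env.read_camera('scene')[130:250,120:320];w=env.read_camera('wrist')
t=env.read_camera('top')[190:310,150:310]
o=np.zeros((600,800,3),np.uint8);o[:300,:400]=cv2.resize(w,(400,300));o[:300,400:]=cv2.resize(t,(400,300));o[300:,:500]=cv2.resize(s,(500,300))
cv2.imwrite('pics/p1.png',o[:,:,::-1])
E
```

```text
[0.4188 0.2512 0.1164] mouth [0.41263482 0.31100019 0.06212845] [-75.6  28.   27.9 100.   17.7  84.7 -47.7]
```

View pics/p1.png

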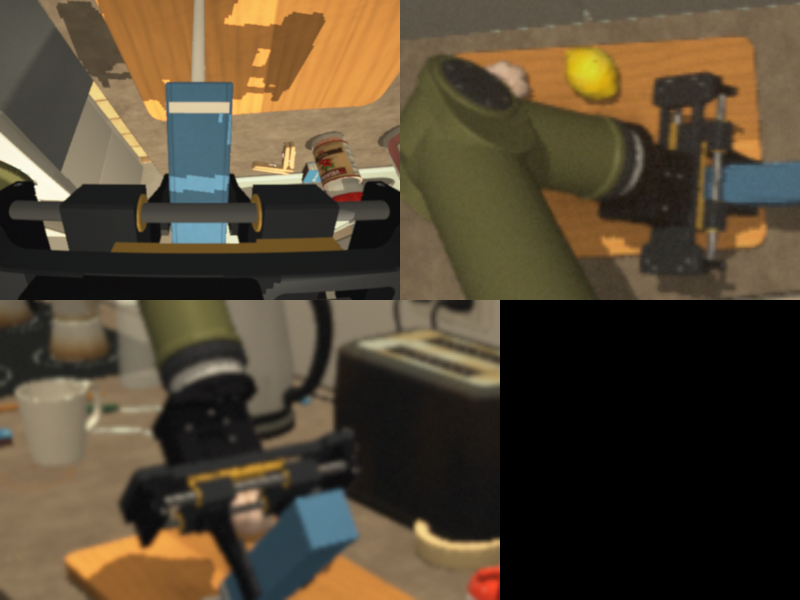

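```bash
python3 - <<'E'
from h import *
a=env.camera_params('wrist');k=560/400
print(onz(a,[(198*k,83*k),(203*k,2)],.025))
p,R=pose();print(proj(a,[[.405,.38,.025],[.4,.42,.025]]))
o=cv2.imread('pics/p1.png')[:140,140:260];cv2.imwrite('pics/p2.png',cv2.resize(o,None,fx=4,fy=4))
E
```

```text
[[0.41612865 0.27784401 0.025     ]
 [0.41260827 0.34312173 0.025     ]]
[[ 274.89446091 -107.90722168]
 [ 271.19133822 -253.4040016 ]]
```

View pics/p2.png

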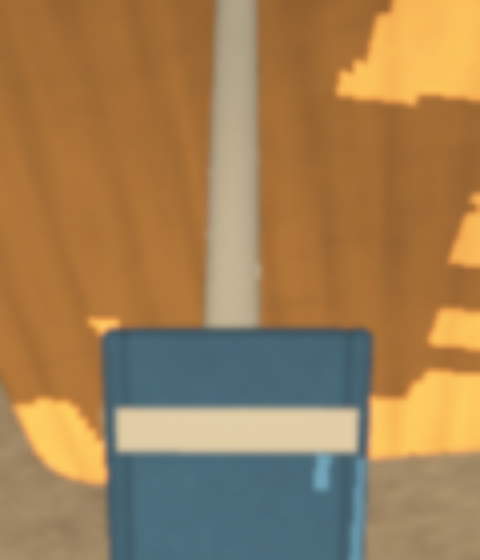

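Emit:
jog_arm --motion '[{"x": 0.5, "y": 0, "z": -0.9, "ax": 0, "ay": 0, "az": 0}, {"x": 0.5, "y": 0, "z": -0.9, "ax": 0, "ay": 0, "az": 0}, {"x": 0.5, "y": 0, "z": -0.9, "ax": 0, "ay": 0, "az": 0}, {"x": 0.6, "y": 0, "z": -0.9, "ax": 0, "ay": 0, "az": 0}, {"x": 0.6, "y": 0, "z": -0.9, "ax": 0, "ay": 0, "az": 0}]'

```text
time_s: 9.95
tool_pos: [0.415, 0.2899, 0.1183]
tool_rot: [180.0, 42.0, 95.9]
force: [-0.6, 0.6, -2.4]
grip_width: 0.0377
grasp_force: 40.0
```

Emit:
jog_arm --motion '[{"x": 0, "y": 0, "z": 0, "ax": 0, "ay": 0, "az": 0}, {"x": -0.5, "y": 0, "z": 0.2, "ax": 0, "ay": 0, "az": 0}, {"x": -1, "y": 0, "z": 0.3, "ax": 0, "ay": 0, "az": 0}, {"x": -1, "y": 0, "z": 0.3, "ax": 0, "ay": 0, "az": 0}, {"x": -1, "y": 0, "z": 0.3, "ax": 0, "ay": 0, "az": 0}]'

```text
time_s: 10.45
tool_pos: [0.4188, 0.2535, 0.1339]
tool_rot: [180.0, 42.0, 95.8]
force: [-0.4, 0.2, -1.8]
grip_width: 0.0377
grasp_force: 40.0
```

Emit:
jog_arm --motion '[{"x": -1, "y": 0, "z": 0.3, "ax": 0, "ay": 0, "az": 0}, {"x": -1, "y": 0, "z": 0.3, "ax": 0, "ay": 0, "az": 0}, {"x": -1, "y": 0, "z": 0.3, "ax": 0, "ay": 0, "az": 0}, {"x": -1, "y": 0, "z": 0.3, "ax": 0, "ay": 0, "az": 0}, {"x": -1, "y": 0, "z": 0.3, "ax": 0, "ay": 0, "az": 0}]'

```text
time_s: 10.95
tool_pos: [0.4234, 0.2076, 0.156]
tool_rot: [180.0, 42.0, 95.9]
force: [0.6, 0.2, -2.8]
grip_width: 0.0375
grasp_force: 40.0
```

```bash
python3 - <<'E'
from h import *
p,R=pose();print(np.round(p-R[:,2]*env.grip_point_offset,4),'mouth',p-R[:,2]*.0187+R[:,0]*.081,np.round(env.get_obs()['qpos'],1))
s=env.read_camera('scene')[130:250,120:320];w=env.read_camera('wrist')
t=env.read_camera('top')[190:310,150:310];cv2.imwrite('pics/w4.png',w[:,:,::-1])
o=np.zeros((600,800,3),np.uint8);o[:300,:400]=cv2.resize(w,(400,300));o[:300,400:]=cv2.resize(t,(400,300));o[300:,:500]=cv2.resize(s,(500,300))
cv2.imwrite('pics/p3.png',o[:,:,::-1])
E
```

```text
[0.4221 0.2201 0.1699] mouth [0.4159347  0.27997742 0.11567095] [-75.6  21.8  29.5 101.3  20.7  88.2 -45.3]
```

View pics/p3.png

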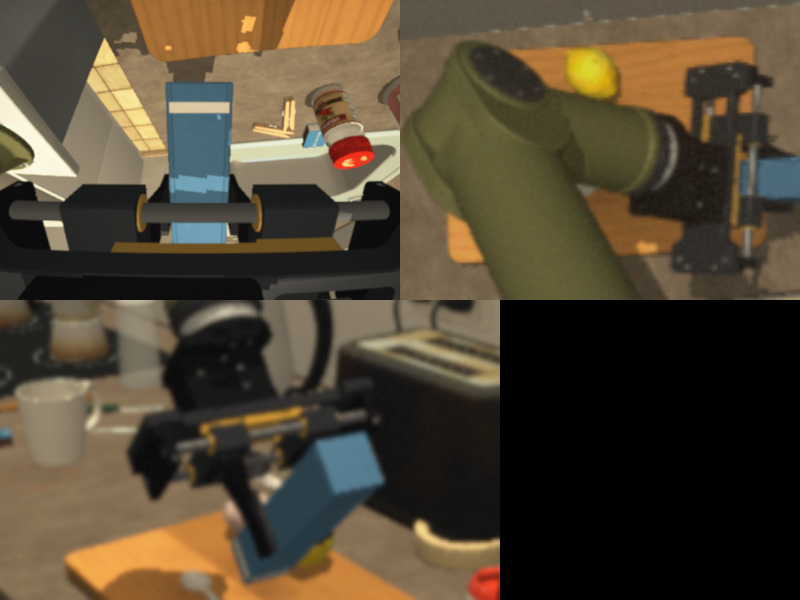

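```bash
python3 - <<'E'
from h import *
T=env.camera_params('top');S=env.camera_params('scene')
print(onz(S,[(200,242)],.026),onz(T,[(224,265)],.026))
h=np.load('home.npz');R=h['R'];g=h['g']
s=plan([((.43,.18,.24),Rt(AZ,85),10),(g-.09*R[:,2],R,10),(g-.03*R[:,2],R,5),(g,R,5)])
print(s[0],h['p'])
E
```

```text
[[0.40661621 0.42573167 0.026     ]] [[0.39899366 0.41375121 0.026     ]]
--
-0.6 0 -0.3 -0 4.7 -0
-0.6 0.1 -0.4 -0 4.7 -0
-0.6 0 -0.4 -0 4.7 -0
-0.6 0 -0.4 -0 4.7 -0.1
-0.5 0.1 -0.5 -0 4.7 0
--
-0.4 0 -0.6 -0 4.7 0
-0.5 0.1 -0.5 -0 4.7 -0
-0.3 -0 -0.6 -0 4.7 -0
-0.3 0 -0.7 -0 4.7 -0
-0.3 0.1 -0.6 -0 4.7 -0.1
--
-1.4 0.1 0.4 -0 4.5 0
-1.4 0 0.2 -0 4.5 0
-1.4 0.1 0.1 -0 4.5 0
-1.5 0 0 -0 4.5 0
-1.4 0.1 -0.1 -0 4.5 0.1
--
-1.5 0 -0.2 -0.1 4.5 -0
-1.4 0.1 -0.3 0 4.5 -0
-1.3 0.1 -0.4 0 4.5 -0
-1.4 0 -0.5 0 4.5 0
-1.3 0.1 -0.7 0 4.5 0
--
0 -0 1.2 0 -0 0
0 -0 1.2 0 -0 0
0 -0 1.2 0 -0 0
0 -0 1.2 0 -0 0
0 -0 1.2 0 -0 0
--
0 -0 0.6 0 -0 0
0 -0 0.6 0 -0 0
0 -0 0.6 0 -0 0
0 -0 0.6 0 -0 0
0 -0 0.6 0 -0 0
[0.4433187  0.11526009 0.1156475 ] [0.44303843 0.11554165 0.11574391]
```

Emit:
jog_arm --motion '[{"x": -0.6, "y": 0, "z": -0.3, "ax": 0, "ay": 4.7, "az": 0}, {"x": -0.6, "y": 0.1, "z": -0.4, "ax": 0, "ay": 4.7, "az": 0}, {"x": -0.6, "y": 0, "z": -0.4, "ax": 0, "ay": 4.7, "az": 0}, {"x": -0.6, "y": 0, "z": -0.4, "ax": 0, "ay": 4.7, "az": 0}, {"x": -0.5, "y": 0.1, "z": -0.5, "ax": 0, "ay": 4.7, "az": 0}]'

```text
time_s: 11.6
tool_pos: [0.4265, 0.1954, 0.1884]
tool_rot: [-180.0, 18.3, 96.0]
force: [-0.0, -0.0, -2.8]
grip_width: 0.0377
grasp_force: 40.0
```

Emit:
jog_arm --motion '[{"x": -0.4, "y": 0, "z": -0.6, "ax": 0, "ay": 4.7, "az": 0}, {"x": -0.5, "y": 0.1, "z": -0.5, "ax": 0, "ay": 4.7, "az": 0}, {"x": -0.3, "y": 0, "z": -0.6, "ax": 0, "ay": 4.7, "az": 0}, {"x": -0.3, "y": 0, "z": -0.7, "ax": 0, "ay": 4.7, "az": 0}, {"x": -0.3, "y": 0.1, "z": -0.6, "ax": 0, "ay": 4.7, "az": 0}]'

```text
time_s: 12.1
tool_pos: [0.4299, 0.1822, 0.2213]
tool_rot: [180.0, -5.2, 96.0]
force: [0.1, -0.2, -1.8]
grip_width: 0.0375
grasp_force: 40.0
```

Emit:
jog_arm --motion '[{"x": -1.4, "y": 0.1, "z": 0.4, "ax": 0, "ay": 4.5, "az": 0}, {"x": -1.4, "y": 0, "z": 0.2, "ax": 0, "ay": 4.5, "az": 0}, {"x": -1.4, "y": 0.1, "z": 0.1, "ax": 0, "ay": 4.5, "az": 0}, {"x": -1.5, "y": 0, "z": 0, "ax": 0, "ay": 4.5, "az": 0}, {"x": -1.4, "y": 0.1, "z": -0.1, "ax": 0, "ay": 4.5, "az": 0}]'

```text
time_s: 12.6
tool_pos: [0.4398, 0.1141, 0.1977]
tool_rot: [179.9, -27.7, 96.0]
force: [0.5, 0.6, -2.7]
grip_width: 0.0375
grasp_force: 40.0
```

Emit:
jog_arm --motion '[{"x": -1.5, "y": 0, "z": -0.2, "ax": 0, "ay": 4.5, "az": 0}, {"x": -1.4, "y": 0.1, "z": -0.3, "ax": 0, "ay": 4.5, "az": 0}, {"x": -1.3, "y": 0.1, "z": -0.4, "ax": 0, "ay": 4.5, "az": 0}, {"x": -1.4, "y": 0, "z": -0.5, "ax": 0, "ay": 4.5, "az": 0}, {"x": -1.3, "y": 0.1, "z": -0.7, "ax": 0, "ay": 4.5, "az": 0}]'

```text
time_s: 13.1
tool_pos: [0.45, 0.0468, 0.1719]
tool_rot: [-179.8, -50.1, 95.9]
force: [0.2, 0.5, -1.4]
grip_width: 0.0378
grasp_force: 40.0
```

```bash
python3 - <<'E'
from h import *
h=np.load('home.npz');R=h['R'];g=h['g']
p,Q=pose();d=p-(h['p']-.09*R[:,2]);print('err in tool axes mm',R.T@d*1000,Rot.from_matrix(R.T@Q).as_rotvec(degrees=True),np.round(env.get_obs()['qpos'],1))
plan([(g-.03*R[:,2],R,5),(g,R,5)])
w=env.read_camera('wrist');a=cv2.imread('pics/w2.png')
for im in(a,w[:,:,::-1]):
  hsv=cv2.cvtColor(im.copy(),cv2.COLOR_BGR2HSV)
  m=cv2.inRange(hsv,(95,60,30),(125,255,255));m[:,:225]=0;m[:,335:]=0
  r=np.where(m[:,260:300].sum(1)>255*25)[0];c=np.where(m[180])[0];c2=np.where(m[130])[0];print(r[:2],c[[0,-1]],c2[[0,-1]])
E
```

```text
err in tool axes mm [-1.38076861 -0.13514846  0.94274521] [0.1476929  0.0970654  0.01115613] [-30.1  25.   63.3 112.7 -55.3 100.1  57.3]
--
0 0 1.2 -0 -0 -0
0.1 0 1.2 -0.1 -0 -0
-0 0 1.1 0 -0.1 -0
0 0 1.2 -0 0 -0
0 0 1.2 -0 0 -0
--
0 0 0.6 -0 0 -0
0 0 0.6 -0 0 -0
0 0 0.6 -0 0 -0
0 0 0.6 -0 0 -0
0 0 0.6 -0 0 -0
[116 117] [237 321] [235 323]
[116 117] [234 323] [234 324]
```

Emit:
jog_arm --motion '[{"x": 0.3, "y": 0, "z": 1.2, "ax": 0, "ay": 0, "az": 0}, {"x": 0, "y": 0, "z": 1.2, "ax": 0, "ay": 0, "az": 0}, {"x": 0, "y": 0, "z": 1.2, "ax": 0, "ay": 0, "az": 0}, {"x": 0, "y": 0, "z": 1.2, "ax": 0, "ay": 0, "az": 0}, {"x": 0, "y": 0, "z": 1.2, "ax": 0, "ay": 0, "az": 0}]'

```text
time_s: 13.65
tool_pos: [0.4447, 0.097, 0.1369]
tool_rot: [179.9, -50.0, 96.2]
force: [-0.5, 0.7, -1.8]
grip_width: 0.0381
grasp_force: 40.0
```

Emit:
jog_arm --motion '[{"x": 0, "y": 0, "z": 0.6, "ax": 0, "ay": 0, "az": 0}, {"x": 0, "y": 0, "z": 0.6, "ax": 0, "ay": 0, "az": 0}, {"x": 0, "y": 0, "z": 0.6, "ax": 0, "ay": 0, "az": 0}, {"x": 0, "y": 0, "z": 0.6, "ax": 0, "ay": 0, "az": 0}, {"x": 0, "y": 0, "z": 0.5, "ax": 0, "ay": 0, "az": 0}]'

```text
time_s: 14.15
tool_pos: [0.4429, 0.1171, 0.1181]
tool_rot: [180.0, -50.0, 95.9]
force: [0.1, 0.3, -1.3]
grip_width: 0.0376
grasp_force: 40.0
```

```bash
python3 - <<'E'
from h import *
h=np.load('home.npz');R=h['R']
p,Q=pose();print('err mm',R.T@(p-h['p'])*1000,Rot.from_matrix(R.T@Q).as_rotvec(degrees=True),'f tool',R.T@env.get_obs()['force'],env.get_obs()['time_s'])
E
```

```text
err mm [ 2.8170936   0.04927047 -0.30608848] [-0.00796607 -0.00539055 -0.0007348 ] f tool [-0.84131854  0.11418497  1.02010969] 14.15
```

Slide down the slope to the foot stop, watching the force.

Emit:
jog_arm --motion '[{"x": -0.1, "y": 0, "z": 0, "ax": 0, "ay": 0, "az": 0}, {"x": -0.1, "y": 0, "z": 0, "ax": 0, "ay": 0, "az": 0}, {"x": -0.1, "y": 0, "z": 0, "ax": 0, "ay": 0, "az": 0}, {"x": 0, "y": 0, "z": 0.1, "ax": 0, "ay": 0, "az": 0}, {"x": 0, "y": 0, "z": 0, "ax": 0, "ay": 0, "az": 0}]'

```text
time_s: 14.65
tool_pos: [0.4432, 0.1156, 0.1157]
tool_rot: [180.0, -50.0, 95.9]
force: [-1.0, -1.1, 1.7]
grip_width: 0.0378
grasp_force: 40.0
```

```bash
python3 - <<'E'
from h import *
h=np.load('home.npz');R=h['R']
p,Q=pose();print('err mm',R.T@(p-h['p'])*1000,'f tool',R.T@env.get_obs()['force'])
E
```

```text
err mm [0.02858084 0.15440531 0.048549  ] f tool [ 0.67699467 -1.14017265 -1.90327642]
```

Emit:
jog_arm --motion '[{"x": -0.1, "y": 0, "z": 0, "ax": 0, "ay": 0, "az": 0}, {"x": 0, "y": 0, "z": 0, "ax": 0, "ay": 0, "az": 0}, {"x": 0, "y": 0, "z": 0, "ax": 0, "ay": 0, "az": 0}, {"x": 0, "y": 0, "z": 0, "ax": 0, "ay": 0, "az": 0}, {"x": 0, "y": 0, "z": 0, "ax": 0, "ay": 0, "az": 0}]'

```text
time_s: 15.15
tool_pos: [0.4432, 0.1156, 0.1157]
tool_rot: [179.9, -50.1, 96.0]
force: [0.2, 0.5, 4.9]
grip_width: 0.0379
grasp_force: 40.0
```

Emit:
jog_arm --motion '[{"x": 0, "y": 0, "z": 0, "ax": 0, "ay": 0, "az": 0}, {"x": 0, "y": 0, "z": 0, "ax": 0, "ay": 0, "az": 0}, {"x": 0, "y": 0, "z": 0, "ax": 0, "ay": 0, "az": 0}, {"x": 0, "y": 0, "z": 0, "ax": 0, "ay": 0, "az": 0}, {"x": 0, "y": 0, "z": 0, "ax": 0, "ay": 0, "az": 0}]' --claw 1

```text
time_s: 15.65
tool_pos: [0.443, 0.1151, 0.1145]
tool_rot: [-180.0, -50.0, 95.9]
force: [-0.6, 0.2, -0.6]
grip_width: 0.0698
grasp_force: 0.0
```

Emit:
jog_arm --motion '[{"x": 0, "y": 0, "z": 0, "ax": 0, "ay": 0, "az": 0}, {"x": 0, "y": 0, "z": 0, "ax": 0, "ay": 0, "az": 0}, {"x": 0, "y": 0, "z": 0, "ax": 0, "ay": 0, "az": 0}, {"x": 0, "y": 0, "z": 0, "ax": 0, "ay": 0, "az": 0}, {"x": 0, "y": 0, "z": 0, "ax": 0, "ay": 0, "az": 0}]'

```text
time_s: 16.15
tool_pos: [0.443, 0.1151, 0.1146]
tool_rot: [180.0, -50.0, 95.9]
force: [0.1, 1.0, -0.1]
grip_width: 0.0868
grasp_force: 0.0
```

Emit:
jog_arm --motion '[{"x": 0, "y": 0, "z": -1.5, "ax": 0, "ay": 0, "az": 0}, {"x": 0, "y": 0, "z": -2, "ax": 0, "ay": 0, "az": 0}, {"x": 0, "y": 0, "z": -2, "ax": 0, "ay": 0, "az": 0}, {"x": 0, "y": 0, "z": -2, "ax": 0, "ay": 0, "az": 0}, {"x": 0, "y": 0, "z": -2.5, "ax": 0, "ay": 0, "az": 0}]'

```text
time_s: 16.65
tool_pos: [0.4508, 0.0377, 0.1799]
tool_rot: [-180.0, -50.0, 95.9]
force: [0.3, 0.2, -0.2]
grip_width: 0.0868
grasp_force: 0.0
```

```bash
python3 - <<'E'
from h import *
s=env.read_camera('scene');t=env.read_camera('top');w=env.read_camera('wrist')
a=env.camera_params('wrist')
cv2.imwrite('pics/sf.png',s[:,:,::-1]);cv2.imwrite('pics/tf.png',t[:,:,::-1])
o=np.zeros((600,800,3),np.uint8)
o[:300,:400]=cv2.resize(s[190:370,135:375],(400,300));o[:300,400:]=cv2.resize(t[180:310,160:333],(400,300))
o[300:,:400]=cv2.resize(w,(400,300));o[300:,400:]=cv2.resize(t[225:300,310:410],(400,300))
cv2.imwrite('pics/f.png',o[:,:,::-1])
E
```

```text
(no output)
```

View pics/f.png

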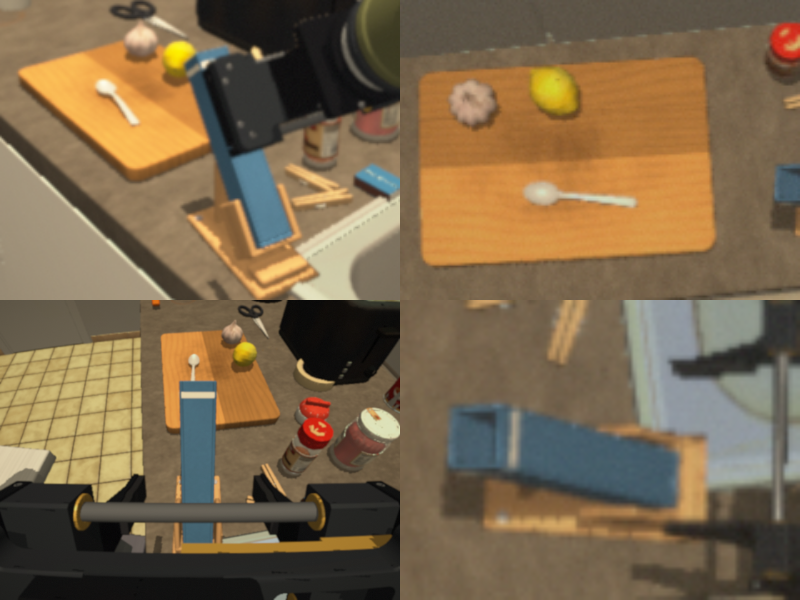

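The teaspoon lies flat on the board, from about (525,193) to (635,203) in the top crop. The lemon and garlic haven't moved. The holder sits between the cheeks on the stand, its outline as at the start, and the gripper is clear of it.

```bash
python3 -c "
from cell import env
print(env.sign_off())"
```

```text
the job is handed in; nothing more can be done
None
```

The teaspoon lies flat on the chopping board, the empty holder is back home in its stand and released, and I handed the job in at about 17 s with the other things left where they were.

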